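Scan an instrument case and stack it

TASK

Book in the instrument case that stands alone: set it down flat about a hand's breadth (8 cm) in front of the scanner's window with its barcode label squarely facing the window, let go, and squeeze the scanner's trigger fully home against the grip for a moment, then let it spring back. Then stack the case gently and squarely on top of the column of two cases, its label on the same side as theirs, without disturbing the column or the things lying around.

Things in the scene. Friction and masses are not known exactly. Their poses are not given: they have to be found in the camera images.
- new_case: The case to book in: closed grey plastic instrument case, 130 (x) x 60 (y) x 42 (z) mm, 0.25 to 0.5 kg, lid up, standing alone on the bench. Origin: centre of its underside; x along its length, z up. A white barcode label (46 x 30 mm) is on its -x end; two black latches on the -y long side.
- new_case_label (a point): Centre of the label on the -x end face of the new case, 21 mm above its underside (65 mm from its middle); axes as the case.
- column_low: Lower case of the column, the same kind and size of case, on the bench. Origin: centre of its underside, label on its -x end.
- column_top: Upper case of the column, the same kind, lying squarely on the lower one; origin: centre of its underside (42 mm above the bench); label on its -x end.
- column_top_face (a point): Centre of the top face of the upper case of the column, 84 mm above the bench; axes as that case. The new case's origin belongs here.
- scanner: Pistol-shaped barcode scanner (black and grey) clamped on its side in a cradle bolted to the bench. The fixed, level grip points to the body's -x, the window to its -y. Origin: on the bench under the joint of grip and head (mm): head and cradle x -5..68, y -62..60, 91 high; grip x -106..0, y -2..26, z 35..65, clear below to the 8 high base strip; 38 wide butt x -115..-93.
- scanner_window (a point): Centre of the window, on its outer face, 50 mm above the bench; axes as the scanner: the window looks along this frame's -y.
- squeeze_point (a point): Fixed point in the grip, 50 mm above the bench: midway between the back of the grip (19.5 mm to its +y) and the outer face of the trigger when fully home (19.5 mm to its -y). Closing two fingers here along the scanner's y squeezes the trigger.
- trigger_face (a point): Middle of the outer (finger) face of the trigger, 37 mm from its hinge; moves with the trigger. The trigger is a 52 mm long, 22 mm high (z 39 to 61 mm) sprung grey lever on the -y side of the grip, hinged at its head end; at rest its free end stands about 15 mm off the grip.
- trigger (a joint): Angle of the trigger, rad: 0 at rest, 0.29 fully squeezed against the grip; its spring returns it (about 6 N at the face when home).
- caliper: Vernier caliper lying on the bench near its front edge, 67 x 236 x 11 mm; bystander. Origin: centre of its underside.
- screwdriver: Screwdriver with yellow handle, 26 x 188 x 25 mm, lying in front of the black surface plate; bystander. Origin: centre of its underside.
- oil_bottle: Small upright oil bottle, 47 mm across, 146 mm high, behind the scanner; bystander. Origin: centre of its underside.
- hex_key: Dark steel L-shaped hex key, 27 x 79 x 6 mm, lying near the front edge of the bench; bystander. Origin: centre of its underside.

How it is judged (in metres and radians):
On the way, in this order (a step that is already met when the one before it is completed fails the run):
1. the case stands flat on the bench, released, 50 to 110 mm in front of the window, label facing it (within 0.2 rad and 20 mm sideways) (y of new_case_label in the frame of scanner_window between -0.11 and -0.05 m and x of new_case_label in the frame of scanner_window between -0.02 and 0.02 m and angle between the x axis of new_case and the y axis of scanner, either way round below 0.2 rad and height (world z) of new_case below 0.004 m and angle between new_case's own z axis and vertical below 0.05 rad and contact force between the fingers and new_case below 0.1 N and linear speed of new_case below 0.02 m/s), for 0.2 s.
2. the trigger is squeezed home (beyond 0.25 rad) with the case still there (y of new_case_label in the frame of scanner_window between -0.11 and -0.05 m and x of new_case_label in the frame of scanner_window between -0.02 and 0.02 m and angle between the x axis of new_case and the y axis of scanner, either way round below 0.2 rad and height (world z) of new_case below 0.004 m and angle between new_case's own z axis and vertical below 0.05 rad and value of joint trigger above 0.25 rad), for 0.2 s.
3. the trigger has sprung back (below 0.03 rad) with the case still there (y of new_case_label in the frame of scanner_window between -0.11 and -0.05 m and x of new_case_label in the frame of scanner_window between -0.02 and 0.02 m and angle between the x axis of new_case and the y axis of scanner, either way round below 0.2 rad and height (world z) of new_case below 0.004 m and angle between new_case's own z axis and vertical below 0.05 rad and value of joint trigger below 0.03 rad), for 0.1 s.
At the end, for the whole second after the job is handed in: The new case lies flat, lid up and at rest on the column's upper case, centred within 10 mm each way and square within 0.1 rad, its label on the same side as theirs; the trigger is at rest (below 0.03 rad); the column's cases are within 15 mm of where they stood (x of new_case in the frame of column_top_face between -0.01 and 0.01 m and y of new_case in the frame of column_top_face between -0.01 and 0.01 m and z of new_case in the frame of column_top_face between -0.004 and 0.004 m and angle between the x axis of new_case and the x axis of column_top, either way round below 0.1 rad and x of new_case_label in the frame of column_top_face below -0.04 m and angle between each of new_case, column_top's own z axis and vertical below 0.05 rad and linear speed of new_case below 0.02 m/s and value of joint trigger below 0.03 rad); the robot touches nothing.
It fails at once if a case of the column is displaced by more than 15 mm (distance of any of column_low, column_top from where it was at the start of the episode above 0.015 m).
It fails at once if the new case is dropped (faster than 0.5 m/s while not held) (linear speed of new_case above 0.5 m/s and contact force between the fingers and new_case below 0.1 N).
It fails at once if a bystander is moved by more than 20 mm (distance of any of caliper, screwdriver, hex_key, oil_bottle from where it was at the start of the episode above 0.02 m).
It also fails if it takes over 58 s, if anything falls off the work surface, if the arm or the gripper's body presses on something with over 40 N, if the wrist force passes 120 N, or if a joint passes its speed limit or range.

ROBOT

A 6-joint arm with a two-finger parallel gripper is mounted at the origin on a cart in front of the work surface, level with it; the furniture and walls round the work are solid. World frame = base frame: x ahead of the robot, y to its left, z up, the work surface at z = 0. Lengths are in mm, angles in rad, forces in N, time in s.
With the tool pointing down it reaches from about 300 to 850 mm from the base axis. Payload 5.4 kg.
Tool frame: the origin (TCP) lies at the very end of the fingers, on their centre line; the grasp point (between the pads) lies 19 mm behind it (bot.tcp_to_grasp is the distance from the TCP to the grasp point, in mm); x points along the fingers, y is the direction in which the jaws open and shut, and the axes are right-handed (so a half turn about x gives the same grasp; the last joint's range is limited). The gripper opens to 85 mm and grips with 20 to 120 N. Pads are 22 mm wide; open, the fingers measure 114 mm over their backs; the gripper's body (76 mm by 85 mm) begins 54 mm behind the grasp point. The pads swing forward as they close: fully open they stand 13 mm farther back than shut.
Start: joints at [-1.481, 0.158, 1.597, -0, 1.386, -0.21], TCP at [169.791, -549.343, 231.299] pointing down, gripper open.
Joint ranges: [-2.91, 2.91], [-0.94, 2.29], [0.18, 2.7], [-1.29, 4.43], [0.17, 2.64], [-3, 3]. Speed limits (rad/s): [2.57, 2.57, 3.14, 3.14, 3.14, 3.14].

INTERFACE

Orientations are given as [roll, pitch, yaw] about the fixed x, y, z axes, in that order (R = Rz(yaw) Ry(pitch) Rx(roll)).
In Python, from cell import bot gives the robot as it stands. The module is installed in compiled form; this text tells all that it offers.
- The arm moves only by the tool carry_out, never from a script. Its argument "deltas" is one flat list of numbers, 7 for each row, row after row: the shift along the tool's x, y, z in units of 50 mm (1.0 is 50 mm), then the turn, a rotation vector about the tool's x, y, z in units of 8 degrees (1.0 is 8 degrees), then the finger opening in mm, from 0 to 85.4. A call has exactly 10 rows; each row is the pose to reach, as a shift and turn from the pose commanded when the call began, along the tool's axes at that moment; what a row does not reach only later rows make up. A row lasts 1/10 s, in which the tool goes at most 50 mm and 8.59 degrees, less where a joint would pass 70% of its speed; a pose out of reach is approached as far as the arm can. A call with a gripper value outside its range is refused whole. The fingers move at their own pace and stop on an object; "force" is the grip in N (left out, the last holds). Time passes only in rows, so rows that repeat a pose let the fingers close, or fill a call up. It gives the time, the measured TCP pose, the force and the opening at its end, in the units of the state.
- bot.state(): the state, without advancing time (a new reading comes with each control period).
- bot.capture(name): name is "side" or "top" or "wrist"; returns (picture, depth): 384x512x3 uint8, red, green, blue; 384x512 float32, mm along the optical axis (not along the pixel's ray), 0 where there is no reading.
- bot.camera_info(name): a dict with "vfov" (degrees; the focal length in pixels is half the picture's height over the tangent of half this angle, whatever the lens; pixels are square), "cx", "cy" (the principal point, pixels), "R" (3x3) and "t" (3): a world point X has camera coordinates R X + t; the wrist camera has in their place "T_tool_cam" (4x4, takes a point from camera to tool coordinates, whose origin is the TCP and whose axes are the tool frame's). Camera axes: x right, y down, z forward; pixel columns grow to the right and rows downward; lengths in mm; the calibration is good to about 2 mm. The wrist camera is an equidistant fisheye: a pixel r from the principal point sees the ray r / f radians off the axis. A picture is of the moment at which its call begins: read the wrist's pose just before it. camera_info takes no time and is no camera call.
- bot.hand_in(): hands the job in, once; it reports no verdict.
The state is a dict: "t": time; "joints": joint angles; "joint_velocities": joint speeds; "joint_torque": joint torques, N m; "tool_pos": TCP position; "ee_rot": TCP orientation; "ft_force": force on the tool from outside, world axes, zero at the start; "moment": the same for the moment, N m; "opening": finger opening in mm.
Only numpy, scipy, OpenCV 4.12 (cv2) and the standard library are available. Lean on these libraries where they do the work, as an engineer would, in place of code of your own. Each camera call takes 0.05 s, during which the arm holds its last target. There are 200 camera calls.

## Working session

There is one attempt and no reset: what is moved stays moved. The work goes in short steps, Python scripts to look and compute and a tool call to move; the robot and the scene stay as the last step left them, time stands still between calls to the robot, and variables do not carry over. Pictures are saved under pics/ and viewed, about 8 in all and at most 12, crops included, and the job is handed in when it is done.

Besides the shell and the picture viewer there is one more tool, called after "Call:" by a JSON object that holds its "fn" and its "kwargs". carry_out: Moves the arm, as the interface text tells. Its arguments: {"type":"object","properties":{"deltas":{"type":"array"},"force":{"type":"number"}},"required":["deltas"]}

```bash
mkdir -p pics
cat > h.py <<'E'
import numpy as np, cv2
from cell import bot
def world(name, pic_depth):
    i=bot.camera_info(name); h,w=pic_depth.shape
    f=h/2/np.tan(np.radians(i["vfov"])/2)
    v,u=np.mgrid[:h,:w]
    P=np.stack([(u-i["cx"])/f*pic_depth,(v-i["cy"])/f*pic_depth,pic_depth],-1)
    return (P-np.array(i["t"]))@np.array(i["R"])
E
python3 - <<'E'
from h import *
s=bot.state();print(s)
for n in("top","side"):
    p,d=bot.capture(n);np.savez(n+"0.npz",p=p,d=d)
    cv2.imwrite(f"pics/{n}0.png",cv2.resize(p[:,:,::-1],(800,600),interpolation=cv2.INTER_CUBIC))
    print(bot.camera_info(n))
print(bot.camera_info("wrist"))
E
```

```text
{'t': 0.0, 'joints': array([-1.48110184e+00,  1.59056417e-01,  1.59826282e+00,  4.59776333e-06,
        1.38620773e+00, -2.10088276e-01]), 'joint_velocities': array([ 0.00015779,  0.00315182,  0.00087204,  0.00033428, -0.00045034,
       -0.000213  ]), 'joint_torque': array([-1.49389994e-03, -3.96007347e+01, -3.31431091e+01, -2.37762015e-04,
        8.63840076e-03,  1.15860098e-05]), 'tool_pos': array([ 169.7360351 , -548.73282997,  230.297451  ]), 'ee_rot': array([-1.78322032,  1.568862  ,  1.65815425]), 'ft_force': array([0.63265201, 0.42596095, 0.48331938]), 'moment': array([ 0.0473653 , -0.01805899, -0.03393869]), 'opening': 85.57857706488487}
{'vfov': 43.90693541251697, 'cx': 260.1072494832683, 'cy': 188.72410461438497, 'R': array([[-0.01543108, -0.99976493, -0.01523036],
       [-0.99859977,  0.01618036, -0.05036566],
       [ 0.05060025,  0.01443183, -0.99861471]]), 't': array([-177.61998508,  477.69678088, 1466.58055236])}
{'vfov': 42.68857993565548, 'cx': 260.4663075333744, 'cy': 196.72884081864805, 'R': array([[ 0.40026507, -0.91633652, -0.01073526],
       [-0.37701182, -0.15398267, -0.91331891],
       [ 0.83525443,  0.36961698, -0.40710359]]), 't': array([-397.54858642,  244.95101435,  982.14184934])}
{'vfov': 65.70646984690485, 'cx': 258.13119918925145, 'cy': 190.8634278962293, 'T_tool_cam': array([[-4.19854078e-04, -3.23147840e-01,  9.46348402e-01,
        -1.43355482e+02],
       [ 9.99999863e-01, -4.31425697e-04,  2.96338788e-04,
        -9.52472162e-02],
       [ 3.12517780e-04,  9.46348396e-01,  3.23147977e-01,
        -8.24185565e+01],
       [ 0.00000000e+00,  0.00000000e+00,  0.00000000e+00,
         1.00000000e+00]])}
```

View pics/top0.png

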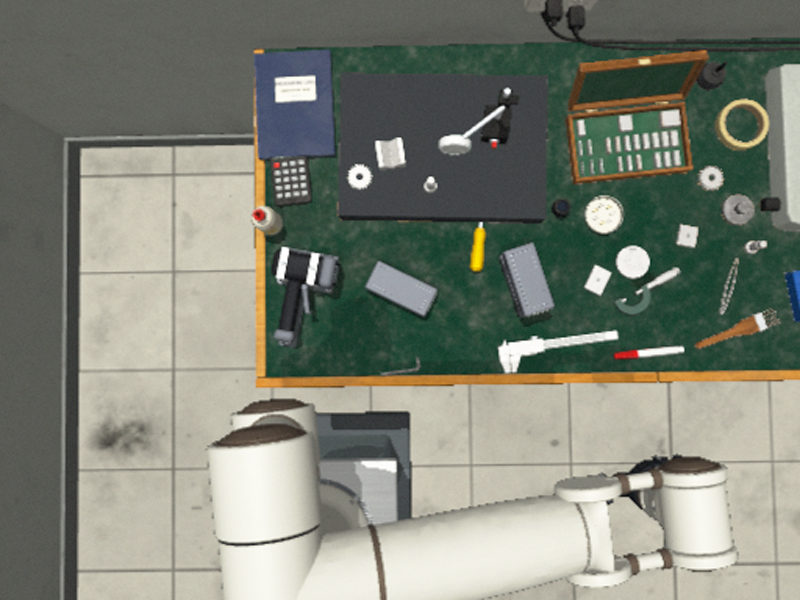

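View pics/side0.png

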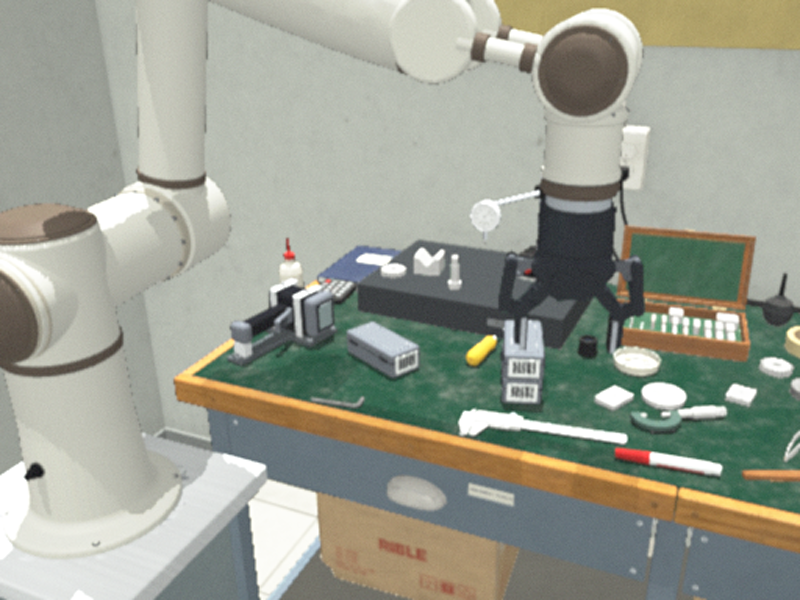

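The top view (800x600) shows the new case at (401,289), the column at (526,282), and the scanner at (305,285) with its grip toward the robot and its window facing right. In the side view, the new case's label is at (405,360) on its right end, and the column's labels at (522,380) face the robot. So the case needs about a half turn to face the scanner.

Run:
```python
from h import *
z=np.load("top0.npz");W=world("top",z["d"]);p=z["p"];k=1.5625
g=W[...,2]
for name,(x0,y0,x1,y1),lo,hi in [("new",(355,250,445,325),30,52),("col",(490,230,565,330),74,95),("bench",(350,320,480,350),-20,20),
  ("scan",(262,240,350,350),25,110),("butt",(262,325,310,350),50,80),("head",(262,240,350,298),75,110),("bottle",(245,200,285,238),100,170),("screw",(465,215,492,275),8,40)]:
    m=np.zeros(g.shape,bool);m[int(y0/k):int(y1/k),int(x0/k):int(x1/k)]=1
    m&=(g>lo)&(g<hi)&(z["d"]>0);q=W[m].astype(np.float32)
    r=cv2.minAreaRect(q[:,:2].copy())
    print(name,len(q),"zmed",np.median(q[:,2]),"rect",r,"\n   mean",q.mean(0),"min",q.min(0),"max",q.max(0))
c=p[225:360:1,160:230] 
a=p[145:230,160:240,::-1];b=g[145:230,160:240]
hb=cv2.applyColorMap(np.clip(b*2.5,0,255).astype(np.uint8),cv2.COLORMAP_JET)
cv2.imwrite("pics/scan.png",cv2.resize(np.hstack([a,hb]),None,fx=5,fy=5,interpolation=cv2.INTER_CUBIC))
```

```text
new 855 zmed 42.35275 rect ((487.8756408691406, -175.38531494140625), (130.19886779785156, 62.888397216796875), 63.23055648803711) 
   mean [ 487.85953 -175.6573    42.18549] min [ 435.38617  -246.45326    30.371784] max [ 540.6003   -106.220505   51.419914]
col 912 zmed 84.09847 rect ((498.2712097167969, -417.7558288574219), (129.84092712402344, 63.95805358886719), 16.975221633911133) 
   mean [ 498.09772 -417.13477   84.11686] min [ 431.31042 -461.85342   74.12329] max [ 567.4659  -370.91534   94.9602 ]
bench 1648 zmed -0.080661476 rect ((397.9236755371094, -198.93966674804688), (256.73150634765625, 59.4116096496582), 89.15020751953125) 
   mean [ 3.9792972e+02 -1.9906546e+02 -3.5494082e-02] min [ 366.358    -327.63654   -10.229053] max [429.49173  -70.379     10.239149]
scan 1301 zmed 78.22182 rect ((472.5802001953125, 20.66702651977539), (122.23217010498047, 174.50389099121094), 78.2342529296875) 
   mean [497.21262   15.752015  74.1837  ] min [387.9905   -53.862415  27.710875] max [565.8966   70.52262  94.43754]
butt 115 zmed 65.74226 rect ((403.28094482421875, 49.04283142089844
[... 229 characters left out ...]
 8.758853912353516), (120.12673950195312, 59.68218994140625), 78.33769989013672) 
   mean [527.87976     6.1865883  84.11227  ] min [490.41983  -52.998085  75.11678 ] max [565.8966   66.45276  94.43754]
bottle 52 zmed 114.8839 rect ((624.3269653320312, 86.26643371582031), (21.76496124267578, 18.780107498168945), 88.25211334228516) 
   mean [624.1214   85.0175  116.95003] min [615.0648   75.38875 100.49485] max [633.95514   97.209984 146.59224 ]
screw 225 zmed 21.410172 rect ((570.0169677734375, -324.451416015625), (50.63999938964844, 97.14221954345703), 87.56627655029297) 
   mean [ 567.9146   -328.15836    21.470512] min [ 521.2447 -351.8111    8.1154] max [ 619.20935 -301.19675   35.46283]
```

View pics/scan.png

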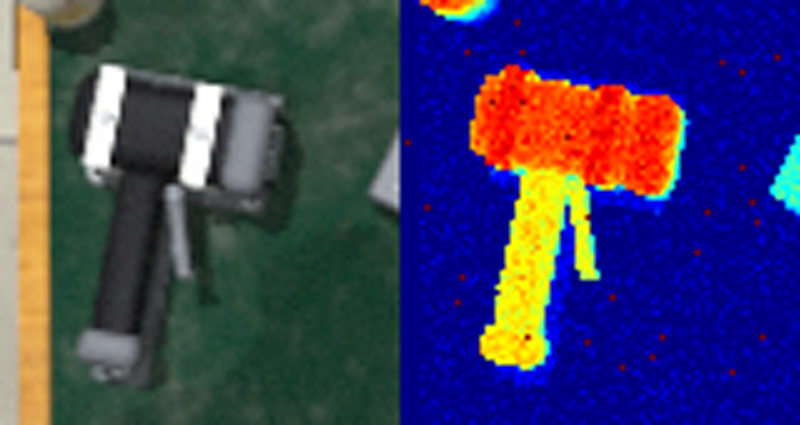

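The crop shows the head's top as red, and the grip and trigger as yellow with the trigger's free end at about (590,275). The fits agree with the given sizes. Next I'll get the window x, the trigger line and the wrist yaw relation.

```bash
cat >> h.py <<'E'
from scipy.spatial.transform import Rotation as Ro
def rot(): return Ro.from_euler("xyz",bot.state()["ee_rot"])
def down(yaw):  # tool x down, tool y at world yaw (deg)
    a=np.radians(yaw);x=np.array([0,0,-1.]);y=np.array([np.cos(a),np.sin(a),0]);return Ro.from_matrix(np.stack([x,y,np.cross(x,y)],1))
def delta(pos,yaw):
    s=bot.state();R=rot();d=R.inv().apply(np.array(pos)-s["tool_pos"])/50
    print("t %.2f pos %s open %.1f j6 %.2f F %s"%(s["t"],s["tool_pos"].round(1),s["opening"],s["joints"][5],s["ft_force"].round(1)))
    print("delta",d.round(3),((R.inv()*down(yaw)).as_rotvec(degrees=True)/8).round(3))
O=np.array([503.5,14.6]);sy=np.radians(-11.7)
ux=np.array([np.cos(sy),np.sin(sy)]);uy=np.array([-ux[1],ux[0]])
def sc(x,y): return O+x*ux+y*uy
E
python3 - <<'E'
from h import *
for n in("top","side"):
    z=np.load(n+"0.npz");W=world(n,z["d"]);S=np.stack([(W[...,:2]-O)@ux,(W[...,:2]-O)@uy,W[...,2]],-1)
    ok=z["d"]>0
    m=ok&(S[...,2]>36)&(S[...,2]<75)&(S[...,0]>-70)&(S[...,0]<-8)&(S[...,1]>-40)&(S[...,1]<40);q=S[m]
    print(n)
    for a in range(-70,-8,6):
        w=q[(q[:,0]>=a)&(q[:,0]<a+6)]; w=w[w[:,2]>52]
        if len(w): print(a+3,len(w),"y",np.sort(w[:,1]).round(0).astype(int))
    m=ok&(S[...,1]<-45)&(S[...,1]>-75)&(S[...,2]>15)&(S[...,0]>-20)&(S[...,0]<80)
    for lo in range(15,95,10):
        w=S[m&(S[...,2]>=lo)&(S[...,2]<lo+10)]
        if len(w)>3: print("front z",lo,len(w),"x",w[:,0].min().round(),w[:,0].max().round(),"y",np.percentile(w[:,1],[5,50,95]).round(1))
R=rot().as_matrix();print(R.round(3), "yaw y",np.degrees(np.arctan2(R[1,1],R[0,1])))
for y in(63.2-90,63.2+90):delta([487.9,-175.4,100],y)
p=np.load("side0.npz")["p"][180:245,140:280,::-1]
cv2.imwrite("pics/win.png",cv2.resize(p,None,fx=5.7,fy=5.7,interpolation=cv2.INTER_CUBIC))
E
```

```text
top
-67 20 y [-1  0  2  3  5  5  7  8 11 11 14 17 17 20 20 21 24 25 28 28]
-61 20 y [-22 -20   0   1   3   4   6   7   9   9  13  13  15  16  19  19  22  22
  24  26]
-55 27 y [-26 -26 -24 -23 -22 -19 -19 -16  -1   2   2   5   6   8   9  10  11  13
  14  17  17  18  20  22  23  26  27]
-49 27 y [-23 -23 -22 -21 -18 -18 -15 -15   0   2   2   4   5   6   8   9  11  13
  15  15  18  19  20  21  24  25  28]
-43 25 y [-20 -20 -17 -17 -15 -14   1   1   4   5   6   8   8   9  10  12  13  16
  16  18  19  22  23  25  27]
-37 27 y [-18 -17 -17 -16 -13 -12   0   1   2   3   5   5   8   9  11  11  14  14
  15  17  20  20  23  24  24  28  28]
-31 24 y [-18 -17 -15 -15 -12 -12   0   1   2   2   6   6  10  10  12  12  15  16
  17  19  21  22  25  26]
-25 26 y [-16 -14 -13 -10 -10  -8  -7   0   2   2   4   5   6   8  10  11  14  14
  15  16  18  20  22  24  26  26]
-19 27 y [-15 -13 -12 -10  -9  -7  -6  -5   0   1   3   4   5   6   8   9   9  11
  12  14  15  17  19  20  21  24  24]
-13 25 y [-11 -11  -9  -8  -5  -5  -2   0   2   4   4   7   7  10  10  12  13  16
  16  18  19  22  23  25  26]
-7 9 
[... 1336 characters left out ...]
-48.9]
front z 25 47 x -7.0 48.0 y [-61.4 -58.2 -48.8]
front z 35 56 x -8.0 50.0 y [-62.7 -60.  -50.3]
front z 45 51 x -9.0 52.0 y [-62.1 -58.8 -49.5]
front z 55 60 x -8.0 51.0 y [-62.7 -58.6 -46.5]
front z 65 51 x -6.0 49.0 y [-61.6 -57.9 -47.4]
front z 75 76 x -7.0 51.0 y [-60.7 -55.9 -47.8]
front z 85 21 x -2.0 45.0 y [-58.8 -51.3 -46.3]
[[-0.     0.295 -0.955]
 [ 0.002 -0.955 -0.295]
 [-1.    -0.002 -0.   ]] yaw y -72.82099778949853
t 0.10 pos [ 169.7 -548.8  230.4] open 85.7 j6 -0.21 F [-0.5 -0.2 -0.5]
delta [ 2.62  -5.251 -8.284] [-5.753 -0.007  0.01 ]
t 0.10 pos [ 169.7 -548.8  230.4] open 85.7 j6 -0.21 F [-0.5 -0.2 -0.5]
delta [ 2.62  -5.251 -8.284] [1.6747e+01 1.3000e-02 9.0000e-03]
```

View pics/win.png

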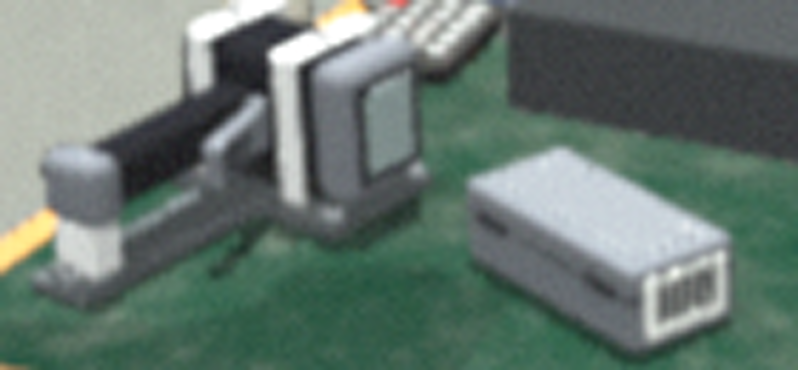

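The crop shows the window centred at about (390,132) on the head's front, and the barcode at (688,290) on the case's lower-right end. So the case yaw is 63°. Window x is about 25 and the trigger face x about -47 in the scanner frame. Moving to hover over the case.

Call:
{"fn": "carry_out", "kwargs": {"deltas": [0.08,-0.26,-0.41,-0.29,0,0,85,0.24,-0.78,-1.24,-0.86,0,0,85,0.4,-1.3,-2.05,-1.44,0,0,85,0.56,-1.8,-2.87,-2.0,0,0,85,0.74,-2.4,-3.7,-2.6,0,0,85,0.9,-2.9,-4.55,-3.2,0,0,85,1.05,-3.4,-5.4,-3.75,0,0,85,1.2,-3.9,-6.2,-4.3,0,0,85,1.35,-4.4,-6.95,-4.85,0,0,85,1.45,-4.8,-7.6,-5.3,0,0,85], "force": 40}}

```text
t: 1.1
tool_pos: [462.6, -205.3, 157.8]
ee_rot: [-1.853, 1.569, 2.332]
ft_force: [-0.6, -0.6, -0.3]
opening: 84.9
```

Run:
```python
from h import *
delta([487.9,-175.4,130],-26.8)
i=bot.camera_info("side");f=192/np.tan(np.radians(i["vfov"])/2);R=np.array(i["R"]);t=np.array(i["t"])
c=-R.T@t;r=R.T@np.array([(208.4-i["cx"])/f,(203.2-i["cy"])/f,1])
n=np.r_[uy,0];k=(-61-(c[:2]-O)@uy)/(r@n);X=c+k*r;print("window",X,"scanner x",(X[:2]-O)@ux,"z",X[2])
print("sq",sc(-47,6.5),"case",sc(25,-207))
```

```text
t 1.10 pos [ 462.6 -205.3  157.8] open 84.9 j6 -0.13 F [-0.6 -0.6 -0.3]
delta [ 0.557  0.138 -0.771] [-0.424 -0.003  0.01 ]
window [515.30131819 -50.13823599  44.09529328] scanner x 24.684211748495834 z 44.09529327734731
sq [458.79464532  30.49595115] case [ 486.00360013 -193.16880418]
```

Call:
{"fn": "carry_out", "kwargs": {"deltas": [0.1,0.02,-0.12,-0.1,0,0,85,0.25,0.06,-0.35,-0.2,0,0,85,0.4,0.1,-0.55,-0.3,0,0,85,0.5,0.13,-0.7,-0.4,0,0,85,0.55,0.14,-0.77,-0.42,0,0,85,0.55,0.14,-0.77,-0.42,0,0,85,0.55,0.14,-0.77,-0.42,0,0,85,0.55,0.14,-0.77,-0.42,0,0,85,0.55,0.14,-0.77,-0.42,0,0,85,0.55,0.14,-0.77,-0.42,0,0,85]}}

```text
t: 2.1
tool_pos: [487.5, -178.4, 131.5]
ee_rot: [1.407, 1.57, -0.637]
ft_force: [-0.8, -0.4, 0.2]
opening: 84.9
```

```bash
cat >> h.py <<'E'
def wrist():  # picture and world points
    s=bot.state();Rt=rot();p,d=bot.capture("wrist");i=bot.camera_info("wrist");h,w=d.shape
    f=h/2/np.tan(np.radians(i["vfov"])/2);v,u=np.mgrid[:h,:w];a=u-i["cx"];b=v-i["cy"];r=np.hypot(a,b)+1e-9
    k=np.tan(r/f)/r;C=np.stack([a*k*d,b*k*d,d],-1);T=np.array(i["T_tool_cam"])
    return p,d,Rt.apply((C@T[:3,:3].T+T[:3,3]).reshape(-1,3)).reshape(h,w,3)+s["tool_pos"]
E
python3 - <<'E'
from h import *
delta([487.9,-175.4,10],-26.8)
p,d,W=wrist();cv2.imwrite("pics/w1.png",p[:,:,::-1])
m=(d>0)&(abs(W[...,2]-42)<6)&(np.hypot(W[...,0]-488,W[...,1]+175)<90)
print(m.sum(),cv2.minAreaRect(W[m][:,:2].astype(np.float32)),np.median(W[m][:,2]))
m=m.astype(np.uint8);n,l,st,c=cv2.connectedComponentsWithStats(cv2.morphologyEx(m,cv2.MORPH_OPEN,np.ones((3,3))))
k=1+st[1:,4].argmax();print(st[k],cv2.minAreaRect(W[l==k][:,:2].astype(np.float32)))
E
```

```text
t 2.10 pos [ 487.5 -178.4  131.5] open 84.9 j6 -0.11 F [-0.8 -0.4  0.2]
delta [ 2.431 -0.022 -0.057] [-0.035  0.001 -0.003]
10290 ((487.8913879394531, -175.07765197753906), (129.3708953857422, 61.66780471801758), 63.07721710205078) 42.991551437523086
[  219   112    76   146 10264] ((487.1763000488281, -174.77542114257812), (129.37831115722656, 60.35528564453125), 62.925148010253906)
```

View pics/w1.png

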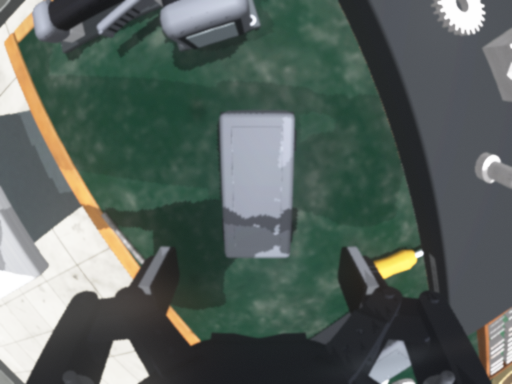

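The wrist view shows the case at (257,185), centred between the fingers, with the scanner at upper left and the screwdriver well clear. The wrist and top fits agree at (488,-175), 63°. Descending and gripping.

Call:
{"fn": "carry_out", "kwargs": {"deltas": [0.1,0,-0.02,0,0,0,85,0.35,0,-0.06,0,0,0,85,0.7,-0.02,-0.06,0,0,0,85,1.05,-0.02,-0.06,0,0,0,85,1.4,-0.02,-0.06,0,0,0,85,1.75,-0.02,-0.06,0,0,0,85,2.05,-0.02,-0.06,0,0,0,85,2.3,-0.02,-0.06,0,0,0,85,2.4,-0.02,-0.06,0,0,0,85,2.4,-0.02,-0.06,0,0,0,85]}}

```text
t: 3.15
tool_pos: [487.4, -174.6, 10.3]
ee_rot: [-1.685, 1.569, 2.555]
ft_force: [-1.3, -0.1, -0.7]
opening: 84.9
```

Call:
{"fn": "carry_out", "kwargs": {"deltas": [0,0,0,0,0,0,75,0,0,0,0,0,0,68,0,0,0,0,0,0,62,0,0,0,0,0,0,56,0,0,0,0,0,0,50,0,0,0,0,0,0,50,0,0,0,0,0,0,50,0,0,0,0,0,0,50,0,0,0,0,0,0,50,0,0,0,0,0,0,50], "force": 40}}

```text
t: 4.15
tool_pos: [488.6, -175.4, 12.2]
ee_rot: [1.473, 1.569, -0.57]
ft_force: [-0.6, 0.1, 5.8]
opening: 59.2
```

Call:
{"fn": "carry_out", "kwargs": {"deltas": [-0.05,0,0,0,0,0,50,-0.15,0,0,0,0,0,50,-0.35,0,0,0,0,0,50,-0.55,0,0,0,0,0,50,-0.75,0,0,0,0,0,50,-0.95,0,0,0,0,0,50,-1.1,0,0,0,0,0,50,-1.2,0,0,0,0,0,50,-1.2,0,0,0,0,0,50,-1.2,0,0,0,0,0,50]}}

```text
t: 5.15
tool_pos: [487.8, -174.9, 71.1]
ee_rot: [-1.659, 1.57, 2.581]
ft_force: [-0.4, 0.0, -2.8]
opening: 59.2
```

Run:
```python
from h import *
x,y=sc(25,-207);delta([x,y,60],-106.8)
```

```text
t 5.15 pos [ 487.8 -174.9   71.1] open 59.2 j6 -0.11 F [-0.4  0.  -2.8]
delta [0.222 0.134 0.341] [9.967e+00 2.000e-03 3.000e-03]
```

Call:
{"fn": "carry_out", "kwargs": {"deltas": [0,0.01,0.03,0.4,0,0,50,0,0.03,0.06,1.2,0,0,50,0,0.04,0.1,2.2,0,0,50,0,0.06,0.15,3.2,0,0,50,0,0.08,0.2,4.2,0,0,50,0,0.1,0.24,5.2,0,0,50,0,0.11,0.28,6.2,0,0,50,0,0.12,0.31,7.2,0,0,50,0,0.13,0.34,8.2,0,0,50,0,0.13,0.34,9.2,0,0,50]}}

```text
t: 6.15
tool_pos: [485.5, -193.0, 70.6]
ee_rot: [-0.381, 1.569, 2.569]
ft_force: [0.0, -0.4, -2.9]
opening: 59.5
```

Call:
{"fn": "carry_out", "kwargs": {"deltas": [0,0,0,1,0,0,50,0,0,0,2,0,0,50,0,0,0,3,0,0,50,0,0,0,4,0,0,50,0,0,0,5,0,0,50,0,0,0,6,0,0,50,0,0,0,7,0,0,50,0,0,0,8,0,0,50,0,0,0,8.7,0,0,50,0,0,0,9,0,0,50]}}

```text
t: 7.15
tool_pos: [485.5, -192.8, 70.5]
ee_rot: [0.846, 1.569, 2.542]
ft_force: [-0.1, -0.4, -3.2]
opening: 59.4
```

Run:
```python
from h import *
x,y=sc(25,-207);delta([x,y,13],168.3)
```

```text
t 7.15 pos [ 485.5 -192.8   70.5] open 59.4 j6 2.41 F [-0.1 -0.4 -3.2]
delta [ 1.151 -0.01  -0.01 ] [ 2.359  0.006 -0.009]
```

Call:
{"fn": "carry_out", "kwargs": {"deltas": [0.05,0,0,0.3,0,0,50,0.15,0,0,0.8,0,0,50,0.3,0,0,1.4,0,0,50,0.5,0,0,2,0,0,50,0.7,0,0,2.36,0,0,50,0.88,0,0,2.36,0,0,50,1.02,0,0,2.36,0,0,50,1.1,0,0,2.36,0,0,50,1.14,0,0,2.36,0,0,50,1.16,0,0,2.36,0,0,50]}}

```text
t: 8.15
tool_pos: [486.1, -193.2, 13.3]
ee_rot: [-2.04, 1.571, -0.671]
ft_force: [-0.5, 0.1, -2.3]
opening: 59.2
```

Run:
```python
from h import *
x,y=sc(25,-207);delta([x,y,12],168.3)
```

```text
t 8.15 pos [ 486.1 -193.2   13.3] open 59.2 j6 2.73 F [-0.5  0.1 -2.3]
delta [0.026 0.003 0.   ] [ 0.022 -0.001  0.001]
```

Call:
{"fn": "carry_out", "kwargs": {"deltas": [0.02,0,0,0,0,0,50,0.04,0,0,0,0,0,50,0.05,0,0,0,0,0,50,0.05,0,0,0,0,0,50,0.05,0,0,0,0,0,62,0.05,0,0,0,0,0,66,0.05,0,0,0,0,0,72,0.05,0,0,0,0,0,80,0.05,0,0,0,0,0,85,0.05,0,0,0,0,0,85]}}

```text
t: 9.15
tool_pos: [486.0, -193.1, 10.8]
ee_rot: [1.063, 1.571, 2.432]
ft_force: [-0.3, -0.6, 0.1]
opening: 85.1
```

Call:
{"fn": "carry_out", "kwargs": {"deltas": [0,0,0,0,0,0,85,-0.1,0,0,0,0,0,85,-0.4,0,0,0,0,0,85,-0.8,0,0,0,0,0,85,-1.2,0,0,0,0,0,85,-1.6,0,0,0,0,0,85,-2.0,0,0,0,0,0,85,-2.4,0,0,0,0,0,85,-2.7,0,0,0,0,0,85,-2.8,0,0,0,0,0,85]}}

```text
t: 10.15
tool_pos: [487.0, -193.8, 153.1]
ee_rot: [-1.973, 1.567, -0.604]
ft_force: [-0.6, 0.1, -0.0]
opening: 84.8
```

Run:
```python
from h import *
print(rot().as_matrix().round(2)[:,1])
x,y=sc(-47,6.5)
for yaw in(78.3,-101.7): delta([x,y,150],yaw)
p,d=bot.capture("side");cv2.imwrite("pics/s2.png",cv2.resize(p[150:300,100:350,::-1],None,fx=3,fy=3))
p,d=bot.capture("top");W=world("top",d)
m=(d>0)&(abs(W[...,2]-42)<8)&(np.hypot(W[...,0]-486,W[...,1]+193)<85);print(m.sum(),cv2.minAreaRect(W[m][:,:2].astype(np.float32)))
```

```text
[-0.98  0.2  -0.  ]
t 10.15 pos [ 487.  -193.8  153.1] open 84.8 j6 2.73 F [-0.6  0.1 -0. ]
delta [0.05  1.451 4.283] [1.127e+01 1.100e-02 2.800e-02]
t 10.15 pos [ 487.  -193.8  153.1] open 84.8 j6 2.73 F [-0.6  0.1 -0. ]
delta [0.05  1.451 4.283] [-1.123e+01 -2.800e-02  1.100e-02]
71 ((477.7979736328125, -184.26858520507812), (34.335472106933594, 114.67105865478516), 3.8657734394073486)
```

View pics/s2.png

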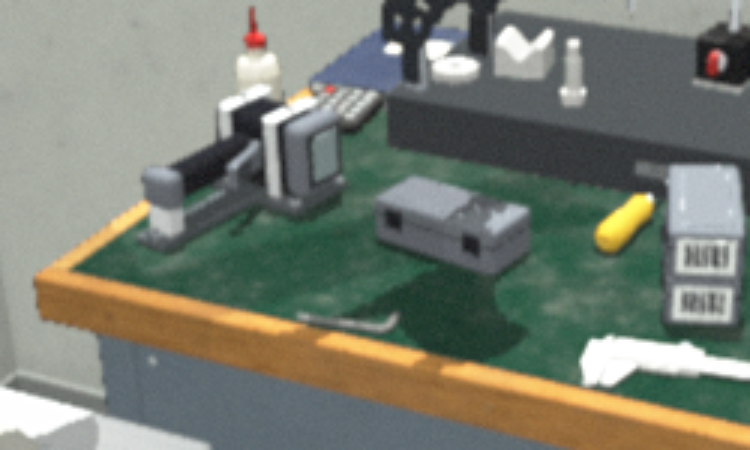

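The case now stands with its label toward the window at about (455,225) in this crop. Its latches face the robot and the visible end is blank, as expected. Moving to the trigger.

Call:
{"fn": "carry_out", "kwargs": {"deltas": [0,0.06,0.18,-0.5,0,0,85,0,0.18,0.55,-1.5,0,0,85,0,0.33,1.0,-2.5,0,0,85,0,0.5,1.5,-3.5,0,0,85,0,0.67,2.0,-4.5,0,0,85,0,0.83,2.5,-5.5,0,0,85,0,1.0,3.0,-6.5,0,0,85,0,1.17,3.5,-7.5,0,0,85,0,1.33,3.95,-8.5,0,0,85,0,1.45,4.28,-9.4,0,0,85]}}

```text
t: 11.25
tool_pos: [456.6, 32.6, 149.5]
ee_rot: [0.16, 1.568, 2.848]
ft_force: [-0.4, -0.9, -0.3]
opening: 84.6
```

Call:
{"fn": "carry_out", "kwargs": {"deltas": [0,0,0,-0.8,0,0,85,0,0,0,-1.5,0,0,85,0,0,0,-1.8,0,0,85,0,0,0,-1.8,0,0,85,0,0,0,-1.8,0,0,85,0,0,0,-1.8,0,0,85,0,0,0,-1.8,0,0,85,0,0,0,-1.8,0,0,85,0,0,0,-1.8,0,0,85,0,0,0,-1.8,0,0,85]}}

```text
t: 12.25
tool_pos: [457.8, 31.0, 150.9]
ee_rot: [-3.111, 1.571, -0.178]
ft_force: [-0.1, -0.1, -0.0]
opening: 84.9
```

Run:
```python
from h import *
x,y=sc(-47,6.5); delta([x,y,31],-101.7)
p,d,W=wrist();cv2.imwrite("pics/w3.png",p[:,:,::-1]);np.savez("w3.npz",p=p,d=d,W=W)
S=np.stack([(W[...,:2]-O)@ux,(W[...,:2]-O)@uy,W[...,2]],-1);m=(d>0)&(abs(S[...,2]-64)<9)&(abs(S[...,1])<45)
for a in range(-110,0,10):
    w=np.sort(S[m&(S[...,0]>=a)&(S[...,0]<a+10)][:,1])
    if len(w)>8:
        g=np.flatnonzero(np.diff(w)>3);print(a+5,len(w),"y",w[2].round(1),w[-3].round(1),"gaps",[(w[i].round(1),w[i+1].round(1)) for i in g])
m=(d>0)&(abs(W[...,2]-42)<5)&(np.hypot(W[...,0]-486,W[...,1]+193)<85);print(m.sum(),cv2.minAreaRect(W[m][:,:2].astype(np.float32)))
```

```text
t 12.25 pos [457.8  31.  150.9] open 84.9 j6 1.58 F [-0.1 -0.1 -0. ]
delta [ 2.397  0.007 -0.02 ] [-0.031 -0.001  0.   ]
-105 473 y -5.0 32.5 gaps []
-95 334 y -1.4 27.6 gaps []
-85 330 y -0.4 27.7 gaps []
-75 347 y -0.3 28.3 gaps []
-65 367 y -0.2 28.2 gaps []
-55 490 y -25.7 28.3 gaps [(np.float64(-15.3), np.float64(-0.2))]
-45 514 y -22.3 28.3 gaps [(np.float64(-11.8), np.float64(-0.2))]
-35 538 y -20.0 28.5 gaps [(np.float64(-9.1), np.float64(-0.2))]
-25 544 y -16.6 27.0 gaps [(np.float64(-5.7), np.float64(-0.1))]
-15 560 y -12.9 27.5 gaps []
-5 446 y -33.4 31.3 gaps [(np.float64(-33.4), np.float64(-30.1)), (np.float64(-30.1), np.float64(-14.1))]
5394 ((485.6236877441406, -192.61868286132812), (131.77000427246094, 60.85007858276367), 78.42435455322266)
```

View pics/w3.png

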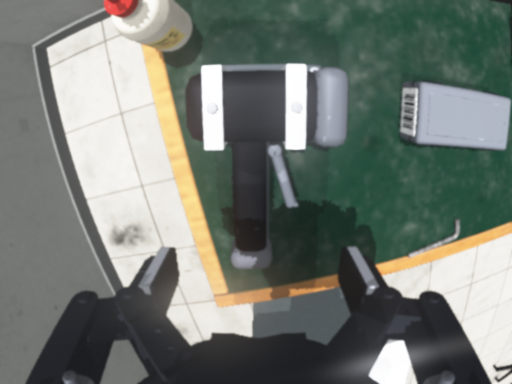

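The wrist view shows the label at (408,110) facing the head, the trigger free end at (292,205), and the grip at y 0..28. Shifting 1 mm and descending.

Call:
{"fn": "carry_out", "kwargs": {"deltas": [0.1,0,0,0,0,0,85,0.35,-0.01,-0.02,-0.03,0,0,85,0.7,-0.01,-0.02,-0.03,0,0,85,1.05,-0.01,-0.02,-0.03,0,0,85,1.4,-0.01,-0.02,-0.03,0,0,85,1.75,-0.01,-0.02,-0.03,0,0,85,2.05,-0.01,-0.02,-0.03,0,0,85,2.3,-0.01,-0.02,-0.03,0,0,85,2.42,-0.01,-0.02,-0.03,0,0,85,2.42,-0.01,-0.02,-0.03,0,0,85]}}

```text
t: 13.3
tool_pos: [458.0, 31.5, 28.7]
ee_rot: [0.007, 1.569, 2.944]
ft_force: [0.4, -0.1, 0.2]
opening: 85.0
```

Call:
{"fn": "carry_out", "kwargs": {"deltas": [0,0,0,0,0,0,75,0,0,0,0,0,0,65,0,0,0,0,0,0,56,0,0,0,0,0,0,48,0,0,0,0,0,0,42,0,0,0,0,0,0,36,0,0,0,0,0,0,33,0,0,0,0,0,0,33,0,0,0,0,0,0,33,0,0,0,0,0,0,33], "force": 30}}

```text
t: 14.3
tool_pos: [459.6, 32.6, 30.8]
ee_rot: [-1.908, 1.568, 1.029]
ft_force: [-1.5, 5.7, 8.8]
opening: 38.3
```

The opening of 38.3 mm matches the fully-home width of 39 mm. Hold briefly, release and rise.

Call:
{"fn": "carry_out", "kwargs": {"deltas": [0,0,0,0,0,0,33,0,0,0,0,0,0,33,0,0,0,0,0,0,33,0,0,0,0,0,0,33,0,0,0,0,0,0,42,0,0,0,0,0,0,52,0,0,0,0,0,0,62,0,0,0,0,0,0,74,0,0,0,0,0,0,85,0,0,0,0,0,0,85]}}

```text
t: 15.3
tool_pos: [458.6, 31.6, 29.6]
ee_rot: [-0.451, 1.57, 2.486]
ft_force: [0.7, -0.4, 0.8]
opening: 84.8
```

Call:
{"fn": "carry_out", "kwargs": {"deltas": [0,0,0,0,0,0,85,0,0,0,0,0,0,85,0,0,0,0,0,0,85,-0.15,0,0,0,0,0,85,-0.5,0,0,0,0,0,85,-0.9,0,0,0,0,0,85,-1.4,0,0,0,0,0,85,-1.9,0,0,0,0,0,85,-2.3,0,0,0,0,0,85,-2.4,0,0,0,0,0,85]}}

```text
t: 16.3
tool_pos: [460.7, 31.0, 152.9]
ee_rot: [-3.122, 1.565, -0.184]
ft_force: [-0.3, 0.7, -0.4]
opening: 85.1
```

Run:
```python
from h import *
p,d,W=wrist()
S=np.stack([(W[...,:2]-O)@ux,(W[...,:2]-O)@uy,W[...,2]],-1);m=(d>0)&(abs(S[...,2]-64)<9)&(abs(S[...,1])<45)
for a in (-60,-50,-40): print(a+5,"y",np.sort(S[m&(S[...,0]>=a)&(S[...,0]<a+10)][:,1])[2])
m=(d>0)&(abs(W[...,2]-42)<5)&(np.hypot(W[...,0]-486,W[...,1]+193)<85);print(m.sum(),cv2.minAreaRect(W[m][:,:2].astype(np.float32)))
delta([485.6,-192.6,150],168.3)
```

```text
-55 y -26.221733628901163
-45 y -22.605292209744206
-35 y -19.727212808360125
5301 ((485.686279296875, -192.7824249267578), (131.76454162597656, 61.180816650390625), 78.73870849609375)
t 16.35 pos [460.3  31.1 152.2] open 84.8 j6 1.58 F [ 0.8 -0.2 -0.1]
delta [ 0.049  4.279 -1.402] [11.251 -0.024  0.025]
```

The trigger has sprung back to its rest profile and the case hasn't moved. Returning to grasp it.

Call:
{"fn": "carry_out", "kwargs": {"deltas": [0,0.18,-0.06,0.5,0,0,85,0,0.55,-0.18,1.5,0,0,85,0,1.0,-0.33,2.5,0,0,85,0,1.5,-0.5,3.5,0,0,85,0,2.0,-0.67,4.5,0,0,85,0,2.5,-0.83,5.5,0,0,85,0,3.0,-1.0,6.5,0,0,85,0,3.5,-1.17,7.5,0,0,85,0,3.95,-1.33,8.5,0,0,85,0,4.28,-1.4,9.4,0,0,85]}}

```text
t: 17.35
tool_pos: [483.5, -193.5, 148.4]
ee_rot: [0.99, 1.569, 2.609]
ft_force: [0.2, 0.2, -0.2]
opening: 85.0
```

Call:
{"fn": "carry_out", "kwargs": {"deltas": [0,0,0,0.8,0,0,85,0,0,0,1.5,0,0,85,0,0,0,1.85,0,0,85,0,0,0,1.85,0,0,85,0,0,0,1.85,0,0,85,0,0,0,1.85,0,0,85,0,0,0,1.85,0,0,85,0,0,0,1.85,0,0,85,0,0,0,1.85,0,0,85,0,0,0,1.85,0,0,85]}}

```text
t: 18.35
tool_pos: [484.0, -192.4, 149.8]
ee_rot: [-2.005, 1.571, -0.638]
ft_force: [-1.2, 0.0, 0.1]
opening: 85.2
```

Run:
```python
from h import *
delta([485.6,-192.6,12],168.5)
p,d,W=wrist()
m=(d>0)&(abs(W[...,2]-42)<5)&(np.hypot(W[...,0]-486,W[...,1]+193)<85);print(m.sum(),cv2.minAreaRect(W[m][:,:2].astype(np.float32)))
```

```text
t 18.35 pos [ 484.  -192.4  149.8] open 85.2 j6 2.74 F [-1.2  0.   0.1]
delta [ 2.757 -0.031  0.003] [-0.024 -0.     0.001]
8982 ((485.5434875488281, -193.84027099609375), (129.90359497070312, 60.78601837158203), 78.28837585449219)
```

Call:
{"fn": "carry_out", "kwargs": {"deltas": [0.1,0,0,0,0,0,85,0.4,-0.03,0,0,0,0,85,0.8,-0.03,-0.01,0,0,0,85,1.2,-0.03,-0.01,0,0,0,85,1.6,-0.03,-0.01,0,0,0,85,2.0,-0.03,-0.01,0,0,0,85,2.35,-0.03,-0.01,0,0,0,85,2.6,-0.03,-0.01,0,0,0,85,2.72,-0.03,-0.01,0,0,0,85,2.74,-0.03,-0.01,0,0,0,85]}}

```text
t: 19.4
tool_pos: [485.0, -193.0, 12.2]
ee_rot: [1.17, 1.57, 2.536]
ft_force: [-0.0, 0.6, 0.5]
opening: 85.1
```

Call:
{"fn": "carry_out", "kwargs": {"deltas": [0,0,0,0,0,0,75,0,0,0,0,0,0,68,0,0,0,0,0,0,62,0,0,0,0,0,0,56,0,0,0,0,0,0,50,0,0,0,0,0,0,50,0,0,0,0,0,0,50,0,0,0,0,0,0,50,0,0,0,0,0,0,50,0,0,0,0,0,0,50], "force": 40}}

```text
t: 20.4
tool_pos: [486.1, -193.7, 13.8]
ee_rot: [-1.979, 1.569, -0.612]
ft_force: [-1.0, 0.6, 5.9]
opening: 59.3
```

Call:
{"fn": "carry_out", "kwargs": {"deltas": [-0.1,0,0,0,0,0,50,-0.3,0,0,0,0,0,50,-0.7,0,0,0,0,0,50,-1.1,0,0,0,0,0,50,-1.5,0,0,0,0,0,50,-1.9,0,0,0,0,0,50,-2.3,0,0,0,0,0,50,-2.65,0,0,0,0,0,50,-2.8,0,0,0,0,0,50,-2.8,0,0,0,0,0,50]}}

```text
t: 21.4
tool_pos: [485.9, -193.6, 153.9]
ee_rot: [-1.965, 1.569, -0.599]
ft_force: [0.4, 0.9, -2.3]
opening: 59.3
```

Run:
```python
from h import *
delta([498.2,-417.4,152],-73)
```

```text
t 21.40 pos [ 485.9 -193.6  153.9] open 59.3 j6 2.74 F [ 0.4  0.9 -2.3]
delta [ 0.045 -1.149 -4.334] [-1.4838e+01 -1.9000e-02  3.0000e-03]
```

Call:
{"fn": "carry_out", "kwargs": {"deltas": [0,-0.03,-0.1,-0.4,0,0,50,0,-0.1,-0.35,-1.2,0,0,50,0,-0.18,-0.65,-2.2,0,0,50,0,-0.26,-1.0,-3.2,0,0,50,0,-0.35,-1.3,-4.2,0,0,50,0,-0.43,-1.6,-5.2,0,0,50,0,-0.5,-1.85,-6.2,0,0,50,0,-0.55,-2.05,-7.2,0,0,50,0,-0.58,-2.15,-8.0,0,0,50,0,-0.6,-2.2,-8.6,0,0,50]}}

```text
t: 22.4
tool_pos: [491.6, -306.9, 151.0]
ee_rot: [-0.156, 1.568, 2.415]
ft_force: [0.4, -0.9, -2.8]
opening: 59.4
```

Call:
{"fn": "carry_out", "kwargs": {"deltas": [0,0,0,-0.9,0,0,50,0,0,0,-1.9,0,0,50,0,0,0,-2.9,0,0,50,0,0,0,-3.9,0,0,50,0,0,0,-4.8,0,0,50,0,0,0,-5.5,0,0,50,0,0,0,-6,0,0,50,0,0,0,-6.2,0,0,50,0,0,0,-6.2,0,0,50,0,0,0,-6.2,0,0,50]}}

```text
t: 23.4
tool_pos: [492.2, -306.8, 152.2]
ee_rot: [-1.06, 1.57, 2.371]
ft_force: [0.9, 0.9, -3.6]
opening: 59.1
```

Run:
```python
from h import *
delta([498.2,-417.4,152],-73)
p,d,W=wrist();cv2.imwrite("pics/w4.png",p[:,:,::-1])
m=(d>0)&(abs(W[...,2]-84)<5)&(np.hypot(W[...,0]-498,W[...,1]+417)<85);print(m.sum())
if m.sum()>50: print(cv2.minAreaRect(W[m][:,:2].astype(np.float32)))
p,d=bot.capture("top");W=world("top",d)
m=(d>0)&(abs(W[...,2]-84)<8)&(np.hypot(W[...,0]-498,W[...,1]+417)<85);print(m.sum(),cv2.minAreaRect(W[m][:,:2].astype(np.float32)))
```

```text
t 23.40 pos [ 492.2 -306.8  152.2] open 59.1 j6 0.51 F [ 0.9  0.9 -3.6]
delta [2.000e-03 2.155e+00 5.180e-01] [-0.046  0.004  0.007]
7896
((499.44769287109375, -417.0229187011719), (127.04258728027344, 60.3751106262207), 17.14537239074707)
448 ((498.3100280761719, -417.6518859863281), (129.9900360107422, 62.66436004638672), 17.265625)
```

View pics/w4.png

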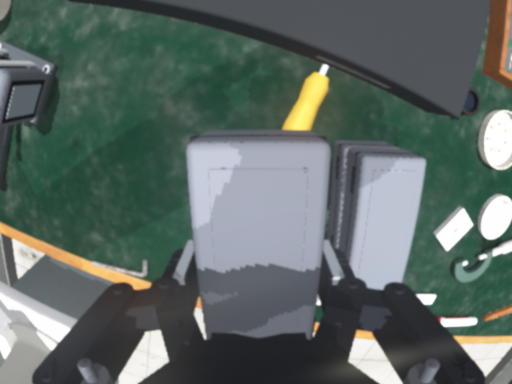

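The wrist view shows the held case at (258,235) and the column at (385,220), with its label end out of view. Both views put the column at (498.2,-417.3), 17.1°. Moving over it.

Call:
{"fn": "carry_out", "kwargs": {"deltas": [0,0.08,0.02,0,0,0,50,0,0.25,0.06,0,0,0,50,0,0.5,0.12,0,0,0,50,0,0.8,0.19,0,0,0,50,0,1.15,0.28,0,0,0,50,0,1.5,0.36,-0.04,0,0,50,0,1.8,0.43,-0.05,0,0,50,0,2.05,0.49,-0.05,0,0,50,0,2.15,0.52,-0.05,0,0,50,0,2.15,0.52,-0.05,0,0,50]}}

```text
t: 24.5
tool_pos: [498.2, -418.4, 152.6]
ee_rot: [-1.149, 1.571, 2.29]
ft_force: [0.9, -0.2, -3.4]
opening: 59.2
```

Run:
```python
from h import *
delta([498.2,-417.3,100],-72.9)
p,d,W=wrist()
for z0 in (84,182):
  for tol in (6,):
    m=(d>0)&(abs(W[...,2]-z0)<tol)&(np.hypot(W[...,0]-498,W[...,1]+417)<85);print(z0,m.sum(), W[m].mean(0) if m.sum() else 0)
    if m.sum()>50: r=cv2.minAreaRect(W[m][:,:2].astype(np.float32));print(r,cv2.boxPoints(r).round(1).tolist(),np.median(W[m][:,2]))
```

```text
t 24.50 pos [ 498.2 -418.4  152.6] open 59.2 j6 0.39 F [ 0.9 -0.2 -3.4]
delta [ 1.053 -0.021 -0.006] [-0.008  0.     0.001]
84 904 [ 556.52656423 -400.75700933   83.94966249]
((556.3870849609375, -400.91326904296875), (8.151862144470215, 59.053001403808594), 16.600082397460938) [[544.0, -373.79998779296875], [560.9000244140625, -430.3999938964844], [568.7000122070312, -428.0], [551.9000244140625, -371.5]] 84.19465965428219
182 26246 [ 518.58923675 -412.0338256   181.68885616]
((507.3662109375, -415.373046875), (109.7635498046875, 86.86409759521484), 18.103317260742188) [[441.70001220703125, -391.1000061035156], [468.70001220703125, -473.70001220703125], [573.0, -439.6000061035156], [546.0, -357.0]] 181.78972603692392
```

Held case and column far edges both lie about 64–65 mm from the column centre, so they're aligned. Lowering to just above contact.

Call:
{"fn": "carry_out", "kwargs": {"deltas": [0.05,-0.01,0,0,0,0,50,0.2,-0.02,0,0,0,0,50,0.4,-0.02,0,0,0,0,50,0.6,-0.02,0,0,0,0,50,0.78,-0.02,0,0,0,0,50,0.92,-0.02,0,0,0,0,50,1.0,-0.02,0,0,0,0,50,1.05,-0.02,0,0,0,0,50,1.08,-0.02,0,0,0,0,50,1.08,-0.02,0,0,0,0,50]}}

```text
t: 25.55
tool_pos: [498.2, -416.6, 98.9]
ee_rot: [1.942, 1.571, -0.901]
ft_force: [0.1, 0.1, -2.8]
opening: 59.2
```

Call:
{"fn": "carry_out", "kwargs": {"deltas": [0.01,0,0,0,0,0,50,0.02,0,0,0,0,0,50,0.03,0,0,0,0,0,50,0.03,0,0,0,0,0,50,0.03,0,0,0,0,0,50,0.03,0,0,0,0,0,50,0.03,0,0,0,0,0,50,0.03,0,0,0,0,0,50,0.03,0,0,0,0,0,50,0.03,0,0,0,0,0,50]}}

```text
t: 26.55
tool_pos: [498.3, -416.7, 97.8]
ee_rot: [1.94, 1.57, -0.904]
ft_force: [-1.9, 1.7, 5.7]
opening: 59.4
```

Contact: Fz went from -2.8 to +5.7. Release and rise.

Call:
{"fn": "carry_out", "kwargs": {"deltas": [-0.01,0,0,0,0,0,50,-0.01,0,0,0,0,0,60,-0.01,0,0,0,0,0,62,-0.01,0,0,0,0,0,65,-0.01,0,0,0,0,0,70,-0.01,0,0,0,0,0,76,-0.01,0,0,0,0,0,82,-0.01,0,0,0,0,0,85,-0.01,0,0,0,0,0,85,-0.01,0,0,0,0,0,85]}}

```text
t: 27.55
tool_pos: [498.2, -416.5, 97.8]
ee_rot: [2.092, 1.571, -0.751]
ft_force: [0.4, 0.3, -0.5]
opening: 85.0
```

Call:
{"fn": "carry_out", "kwargs": {"deltas": [-0.05,0,0,0,0,0,85,-0.15,0,0,0,0,0,85,-0.4,0,0,0,0,0,85,-0.7,0,0,0,0,0,85,-1.05,0,0,0,0,0,85,-1.4,0,0,0,0,0,85,-1.75,0,0,0,0,0,85,-2.05,0,0,0,0,0,85,-2.3,0,0,0,0,0,85,-2.4,0,0,0,0,0,85]}}

```text
t: 28.55
tool_pos: [498.7, -417.1, 220.2]
ee_rot: [1.958, 1.568, -0.885]
ft_force: [-0.6, -0.3, 0.9]
opening: 85.2
```

Call:
{"fn": "carry_out", "kwargs": {"deltas": [0,-0.1,-0.1,0,0,0,85,0,-0.3,-0.3,0,0,0,85,0,-0.6,-0.6,0,0,0,85,0,-1.0,-1.0,0,0,0,85,0,-1.5,-1.4,0,0,0,85,0,-2.0,-1.8,0,0,0,85,0,-2.5,-2.1,0,0,0,85,0,-2.9,-2.3,0,0,0,85,0,-3.1,-2.4,0,0,0,85,0,-3.1,-2.4,0,0,0,85]}}

```text
t: 29.55
tool_pos: [567.3, -231.0, 217.0]
ee_rot: [-1.02, 1.569, 2.422]
ft_force: [-0.2, -0.4, -0.2]
opening: 84.8
```

Run:
```python
from h import *
print(bot.state()["tool_pos"])
p,d=bot.capture("top");W=world("top",d)
m=(d>0)&(abs(W[...,2]-126)<9)&(np.hypot(W[...,0]-498,W[...,1]+417)<90);print(m.sum(),np.median(W[m][:,2]),cv2.minAreaRect(W[m][:,:2].astype(np.float32)))
q,e=bot.capture("side");cv2.imwrite("pics/s5.png",np.vstack([cv2.resize(q[:,:,::-1],(400,300)),cv2.resize(q[190:280,280:400,::-1],(400,300))]))
```

```text
[ 567.32873576 -231.02819982  217.00421446]
960 126.44350423442327 ((497.98968505859375, -417.546142578125), (130.249755859375, 63.44209289550781), 16.482376098632812)
```

View pics/s5.png

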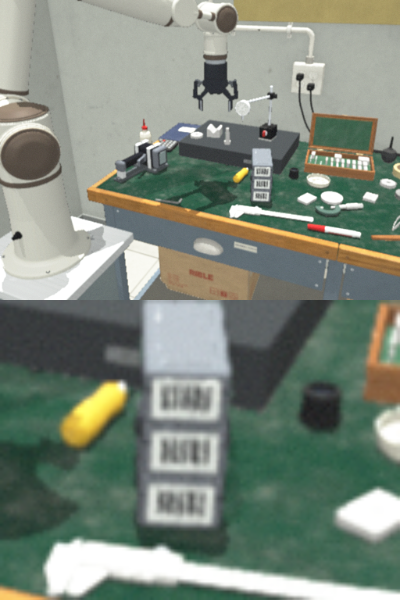

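The picture shows three labels squarely above one another at (187,400), (185,450) and (183,500). The arm is clear and the bystanders are in place.

```bash
python3 -c "
from cell import bot
print(bot.hand_in())"
```

```text
the job is handed in; nothing more can be done
None
```

The job is done and handed in at about 30 s of the 58 s allowed; the hand-in gave no verdict.

- **Scanning position:** I set the case down with its label about 80 mm in front of the scanner's window, facing it squarely. The fitted angle agreed with the scanner's to within about 0.5°.
- **Trigger:** I squeezed it until the fingers read 38.3 mm, against 39 mm for fully home. I held it for at least 0.4 s, and a wrist view then showed it back at its rest position with the case still in place.
- **Stacking:** The case went onto the column gently, with a contact force change of about 8 N.
- **Last check:** From above, the stacked case measures (498.0, -417.5) at 16.5°, and its top is 126.4 mm above the bench. The column was at (498.2, -417.3) and 17.1° before, so the case is centred within about 1 mm and square within about 0.6° (0.01 rad).
- **Side view:** All three labels are on the same side, the bystanders look undisturbed by eye (I did not re-measure them), and the arm is clear.

One small disagreement: my estimate of the window's height by eye from the side view came out at 44 mm instead of the stated 50 mm. Only the sideways position mattered for placing the case. No other checks failed.

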